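# Close the icon painter's paint tray

### The arm

A 6-joint arm with a two-finger parallel gripper is mounted at the origin on the work surface. World frame = base frame: x ahead of the robot, y to its left, z up, the work surface at z = 0. Lengths are in m, angles in rad, forces in N, time in s.
With the tool pointing down it reaches from about 0.35 to 0.975 m from the base axis. Payload 4.9 kg.
Tool frame: the origin (TCP) lies between the finger pads; the fingertips stand 25 mm ahead of it and the grasp point (between the pads) lies 6 mm ahead of it; z points along the fingers, y is the line along which they close (so a half turn about z gives the same grasp; the last joint's range is limited). The gripper opens to 85 mm and grips with 20 to 120 N. Pads are 22 mm wide; open, the fingers measure 114 mm over their backs; the gripper's body (76 mm by 85 mm) begins 54 mm behind the grasp point. The pads swing forward as they close: fully open they stand 13 mm farther back than shut.
Start: joints at [-1.223, 0.053, 1.613, -0, 1.476, -0.119], TCP at [0.281, -0.558, 0.256] pointing down, gripper open.
Joint ranges: [-3.01, 3.01], [-1.01, 2.22], [0.06, 2.58], [-1.02, 4.17], [0.09, 2.62], [-3.14, 3.14]. Speed limits (rad/s): [2.57, 2.57, 3.14, 3.14, 3.14, 3.14].

### API

Orientations are given as a unit quaternion [w, x, y, z].
In Python, from plant import manip gives the robot as it stands.
- The arm moves only by the shell command python3 -m inch 'ROWS'. ROWS is JSON, a list of rows, each a list of 3 entries, a list of its own where there are three numbers: the shift along the tool's x, y, z in m, then the turn, a rotation vector about the tool's x, y, z in rad, then the opening, from 0 (shut) to 1 (fully open). A call has 1 to 8 rows; each row shifts and turns the commanded pose from where the row before left it, along the tool's axes as they then stand; what a row does not reach is not made up. A row lasts 1/10 s, in which the tool goes at most 50 mm and 8.59 degrees, less where a joint would pass 70% of its speed; a pose out of reach is approached as far as the arm can. A call with a gripper value outside its range is refused whole. The fingers move at their own pace and stop on an object; the grip force is fixed at half the most. Time passes only in rows, so rows that do not move let the fingers close. It gives the time, the measured TCP pose, the force, the opening and the grip force at its end, in the units of the state.
- manip.state(): the state, without advancing time (a new reading comes with each control period).
- manip.grab_frame(name): name is "scene" or "top"; returns (picture, depth): 420x560x3 uint8, red, green, blue; 420x560 float32, m along the optical axis (not along the pixel's ray), 0 where there is no reading.
- manip.camera_params(name): a dict with "camera_matrix" (3x3 intrinsics, pixels), "k1" (the pictures are not rectified: a ray, as slopes to the right and down, at radius r is drawn at 1 + k1 r^2 times it, then the intrinsics apply), "rvec" (rotation vector, rad) and "tvec" (3), from world to camera coordinates, as OpenCV has them. Camera axes: x right, y down, z forward; pixel columns grow to the right and rows downward; lengths in m; the calibration is good to about 2 mm. A picture is of the moment at which its call begins. camera_params takes no time and is no camera call.
- manip.job_done(): hands the job in; it is judged then, once.
Trained networks look in the newest picture that a camera, given by its name, has taken for a name from the list of things; names that differ only in an ending like _2 or _b are one class to them, and where a whole thing is asked for, a point or a joint stands for the part that bears it (a point fixed in the world has none). Each returns a list of dicts, best first, with "score" (0 to 1); they miss things now and then, are a little off and sometimes report something else, mostly with a low value. They report only what shows in the picture. A call takes as long as a camera call.
- manip.look_for(camera, label): "point" ([x, y, z] in m, in world coordinates, good to about 4 mm: the middle of the surface that is visible of it).
The state is a dict: "time": time; "joint_pos": joint angles; "joint_vel": joint speeds; "joint_efforts": joint torques, N m; "tool_pos": TCP position; "tool_rot": TCP orientation; "contact_force": force on the tool from outside, world axes, zero at the start; "ft_torque": the same for the moment, N m; "gripper_width": opening from 0.0 (shut) to 1.0 (fully open); "grasp_force": force on a finger pad.
Only numpy, scipy, OpenCV 4.12 (cv2) and the standard library are available. Lean on these libraries where they do the work, as an engineer would, in place of code of your own. Each camera call takes 0.05 s, during which the arm holds its last target. There are 200 camera calls.

### The job

Close the wooden paint tray with its own lid, the longer one that has a narrow lip on one edge. Holding the lid tilted with the lip end low, hook the lip under the dark ledge at one end of the tray, then swing the other end down until the lid lies flat on the rails inside the rim, and let go. Leave the smaller square lid and the bottle where they are.

Things in the scene. Friction and masses are not known exactly. Their poses are not given: they have to be found in the camera images.
- lid_grip (a point): The tray's lid (loose, about 0.2 kg, flat on the bench). Point: centre of its dark grip bar, 28 mm above the lid's underside. Bar 16 mm thick (x), 64 long (y), 36 tall, standing on a plywood board 10 mm thick, 118 (x) by 116 mm (y), which runs from x -55 to +63 mm of this point. z is up out of the lid, -x points to the lip. Seated and centred, this point is at x 12, y 0, z 68 mm of the tray.
- lid_lip (a point): Middle of the tip of the same lid's lip, a tongue 64 mm wide (y) and 6 mm thick, level with the board's underside, that runs 32 mm on from the board towards -x. The point is half-way up its thickness, 87 mm to -x of lid_grip and 25 mm below it. The lid is 150 mm long in all. Axes as lid_grip.
- tray: Wooden paint tray fixed on the bench, 182 (x) by 148 mm (y), inside 166 by 132, wall tops at z 57 mm. Origin: centre of underside; z up; -x is the ledge end, facing the robot within 20 degrees. A rail 24 mm wide, top z 40, runs along each side wall, x -53 to +83. Between the rails (84 mm) it is hollow but for pots, z 25, at x above -5. The lid rests on the rails; play 16 mm each way.
- ledge (a point): Middle of the lower free edge of the tray's ledge, a dark board across the tray's -x end: in the tray's frame x -53, y 0, z 57 mm. It is 8 mm thick (top z 65), as wide as the tray, and overhangs the inside by 30 mm; hollow beneath to z 6. The lid cannot go in level: about 0.3 rad of tilt, lip end low, clears the far wall and the ledge. Axes as the tray.
- small_lid: Bystander, leave alone: loose lid of another box, a square plywood board 100 by 100 by 10 mm without a lip, with the same kind of grip bar (16 by 64 by 36 mm) in its middle. Origin: centre of its underside.
- bottle: Bystander, leave alone: white bottle 48 mm across, 95 mm tall, standing loose beyond the work. Origin: centre of its underside.

How it is judged:
On the way:
1. the lip is under the ledge while the lid is still tilted, lip end low (x of lid_lip in the frame of tray between -0.09 and -0.056 m and z of lid_lip in the frame of tray between 0.006 and 0.057 m and angle between the z axis of lid_grip and the z axis of tray, either way round above 0.06 rad), for 0.05 s.
At the end, for the whole second after the job is handed in: The lid lies flat (0.05 rad) on the tray's rails, lip at least 5 mm under the ledge, grip bar's centre within 12 mm of its centred place and 63 to 72 mm up, square within 0.17 rad, released (x of lid_grip in the frame of tray between 0 and 0.024 m and y of lid_grip in the frame of tray between -0.012 and 0.012 m and z of lid_grip in the frame of tray between 0.063 and 0.072 m and x of lid_lip in the frame of tray below -0.058 m and z of lid_lip in the frame of tray below 0.052 m and angle between the z axis of lid_grip and the z axis of tray, either way round below 0.05 rad and angle between lid_grip's own z axis and vertical below 0.2 rad and angle between the x axis of lid_grip and the x axis of tray, either way round below 0.17 rad); the robot touches nothing.
It fails at once if the small lid is shifted by more than 30 mm (distance of small_lid from where it was at the start of the episode above 0.03 m).
It fails at once if the bottle is shifted by more than 30 mm or tipped over (distance of bottle from where it was at the start of the episode above 0.03 m or angle between bottle's own z axis and vertical above 0.5 rad).
It also fails if it takes over 42 s, if anything falls off the work surface, if the arm or the gripper's body presses on something with over 40 N, if the wrist force passes 120 N, or if a joint passes its speed limit or range.

## Working session

There is one attempt and no reset: what is moved stays moved. The work goes in short steps, Python scripts to look and compute and a shell command to move; the robot and the scene stay as the last step left them, time stands still between calls to the robot, and variables do not carry over. Pictures are saved under pics/ and viewed, at most 10 in all, crops included, and the job is handed in when it is done.

```bash
mkdir -p pics
cat > h.py <<'E'
import numpy as np, cv2
from plant import manip
from scipy.spatial.transform import Rotation as R
def cloud(name):
    img,d=manip.grab_frame(name); p=manip.camera_params(name)
    K=np.array(p["camera_matrix"],float); k1=p["k1"]
    h,w=d.shape; u,v=np.meshgrid(np.arange(w),np.arange(h))
    pts=np.stack([u,v],-1).reshape(-1,1,2).astype(float)
    n=cv2.undistortPoints(pts,K,np.array([k1,0,0,0,0.])).reshape(h,w,2)
    P=np.dstack([n*d[...,None],d])
    Rm=cv2.Rodrigues(np.array(p["rvec"],float))[0]
    W=(P-np.array(p["tvec"],float).reshape(3))@Rm
    W[d==0]=np.nan
    return img,W
E
python3 - <<'E'
from h import *
for c in("top","scene"):
    img,W=cloud(c); cv2.imwrite(f"pics/{c}0.png",img[...,::-1]); np.save(f"/tmp/{c}0.npy",W)
    for l in("lid_grip","lid_lip","tray","ledge","small_lid","bottle"):
        print(c,l,[(np.round(x["point"],3).tolist(),round(x["score"],2)) for x in manip.look_for(c,l)][:3])
E
```

```text
top lid_grip [([0.5, 0.018, 0.009], 0.8)]
top lid_lip [([0.5, 0.022, 0.011], 0.84)]
top tray [([0.51, 0.29, 0.045], 0.56)]
top ledge [([0.51, 0.29, 0.04], 0.68), ([0.749, 0.123, 0.065], 0.32)]
top small_lid [([0.483, -0.246, 0.008], 0.78)]
top bottle [([0.753, 0.124, 0.065], 0.7)]
scene lid_grip [([0.517, 0.006, 0.009], 0.98)]
scene lid_lip [([0.514, 0.006, 0.01], 0.57)]
scene tray [([0.518, 0.282, 0.032], 0.97)]
scene ledge [([0.516, 0.277, 0.034], 0.71)]
scene small_lid [([0.49, -0.256, 0.009], 0.81)]
scene bottle [([0.77, 0.112, 0.055], 0.93)]
```

View pics/top0.png

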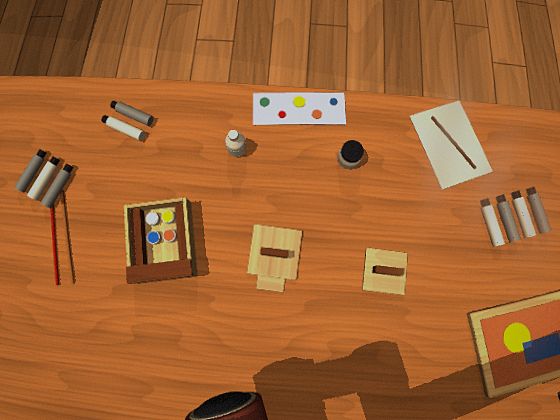

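View pics/scene0.png

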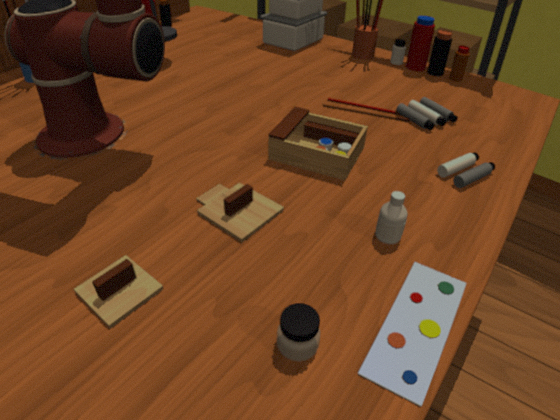

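The top view shows the lid at about (275,255), its lip at (270,283) pointing toward the robot. The tray is at (160,240) with its ledge along the bottom at (158,270). The small lid is at (386,270) and the bottle at (235,143). Next I'll measure poses from depth.

```bash
cat > m.py <<'E'
from h import *
def rect(P):
    return cv2.minAreaRect(P[:,:2].astype(np.float32)*1000)
for c in("top","scene"):
    W=np.load(f"/tmp/{c}0.npy").reshape(-1,3); img=cv2.imread(f"pics/{c}0.png").reshape(-1,3)
    def sel(x0,x1,y0,y1,z0,z1):
        return (W[:,0]>x0)&(W[:,0]<x1)&(W[:,1]>y0)&(W[:,1]<y1)&(W[:,2]>z0)&(W[:,2]<z1)
    t=sel(.3,.7,-.3,.4,-.01,.004); print(c,"bench z",np.median(W[t,2]))
    for n,a in dict(lidall=(.36,.64,-.1,.12,.0035,.06),board=(.36,.64,-.1,.12,.0075,.02),lip=(.36,.64,-.1,.12,.0035,.0075),bar=(.4,.6,-.1,.12,.037,.055),tray=(.36,.64,.15,.42,.045,.075),ledge=(.36,.64,.15,.42,.061,.075),small=(.4,.58,-.33,-.16,.006,.06),smallbar=(.4,.58,-.33,-.16,.036,.06),bottle=(.68,.85,.05,.2,.03,.1)).items():
        m=sel(*a); P=W[m]
        if len(P)>5: 
            r=rect(P); print(n,len(P),np.round(r[0],1),np.round(r[1],1),round(r[2],1),"med",np.round(np.median(P,0)*1000,1))
E
python3 m.py
```

```text
top bench z 0.00026833883186995206
lidall 2950 [499.5   9.8] [277.9 218.4] 0.2 med [499.1  15.7  10. ]
board 2201 [495.   15.9] [116.4 148.6] 86.2 med [507.   14.9  10.3]
lip 533 [499.5   9.8] [277.9 218.4] 0.2 med [443.1  19.6   5.4]
bar 202 [505.9  15.3] [63.7 16.3] 86.3 med [505.5  15.4  45.9]
tray 2001 [513.6 284.9] [182.4 149.5] 11.7 med [459.3 274.3  63.1]
ledge 1106 [467.1 275.5] [ 91.  147.7] 13.7 med [443.9 267.7  65.1]
small 1782 [ 490. -249.] [101.2 115.8] 87.0 med [ 481.4 -245.6   10.7]
smallbar 208 [ 481.7 -248.4] [64.8 16.3] 85.4 med [ 481.8 -247.2   46.3]
bottle 384 [761.  127.5] [41.5 48. ] 28.6 med [755.  125.4  66.8]
scene bench z -0.0007943215013078162
lidall 2866 [495.3  17.4] [118.1 150.8] 86.3 med [514.5   6.8   8.9]
board 1852 [511.2  16.2] [118.1 118.2] 86.6 med [525.2   4.5   8.9]
lip 536 [495.6  17.7] [116.8 150.8] 85.8 med [455.9   6.7   5.5]
bar 261 [506.8  16.6] [64.7 18.4] 88.2 med [509.3  14.1  44.2]
tray 1682 [514.  285.8] [184.2 154.7] 11.1 med [485.8 256.2  56.5]
ledge 584 [443.6 270.2] [ 39.6 150.3] 10.9 med [445.8 262.8  64.3]
small 3188 [ 482.1 -246.2] [101.2 103.8] 86.0 med [ 490.9 -253.8    9.7]
smallbar 494 [ 482.9 -246.6] [64.5 17.9] 85.6 med [ 486.3 -248.7   44.5]
bottle 858 [766.6 124.3] [47.2 35.1] 16.0 med [768.5 119.1  61.6]
```

```bash
cat > d.py <<'E'
from h import *
def tool_R(yaw,th=0):   # lid yaw & tilt (lip end low) -> tool rotations; tool z = -lid z, tool y = +-lid x
    L=R.from_euler('z',yaw)*R.from_euler('y',-th)
    return [L*R.from_matrix(np.array([[0,s,0],[s,0,0],[0,0,-1.]])) for s in(1,-1)]
def q(s): w,x,y,z=s["tool_rot"]; return R.from_quat([x,y,z,w])
def delta(pos,T,s=None):
    s=s or manip.state(); c=q(s)
    print("t",round(s["time"],2),"shift",np.round(c.inv().apply(np.array(pos)-s["tool_pos"]),4),"turn",np.round((c.inv()*T).as_rotvec(),4))
LY=np.radians(-3.7); LID=np.array([.5065,.0163]); TY=np.radians(11.4); TR=np.array([.5138,.2853])
E
python3 - <<'E'
from d import *
s=manip.state(); print(q(s).as_matrix().round(3), s["gripper_width"],s["contact_force"])
for T in tool_R(LY): delta([*LID,.12],T)
E
```

```text
[[ 0.893  0.45   0.   ]
 [ 0.45  -0.893 -0.   ]
 [-0.     0.    -1.   ]] 1.0012250903233044 [ 0.12025503 -0.1340266  -0.46068814]
t 0.7 shift [ 0.4597 -0.4116  0.1363] turn [ 1.0000e-04  1.0000e-04 -1.0394e+00]
t 0.7 shift [ 0.4597 -0.4116  0.1363] turn [ 1.0000e-04 -1.0000e-04  2.1022e+00]
```

```bash
python3 -m inch '[[[0.0287,-0.0257,0.0085],[0,0,0],1],[[0.0287,-0.0257,0.0085],[0,0,0],1],[[0.0287,-0.0257,0.0085],[0,0,0],1],[[0.0287,-0.0257,0.0085],[0,0,0],1],[[0.0287,-0.0257,0.0085],[0,0,0],1],[[0.0287,-0.0257,0.0085],[0,0,0],1],[[0.0287,-0.0257,0.0085],[0,0,0],1],[[0.0287,-0.0257,0.0085],[0,0,0],1]]'
python3 -m inch '[[[0.0287,-0.0257,0.0085],[0,0,0],1],[[0.0287,-0.0257,0.0085],[0,0,0],1],[[0.0287,-0.0257,0.0085],[0,0,0],1],[[0.0287,-0.0257,0.0085],[0,0,0],1],[[0.0287,-0.0257,0.0085],[0,0,0],1],[[0.0287,-0.0257,0.0085],[0,0,0],1],[[0.0287,-0.0257,0.0085],[0,0,0],1],[[0.0287,-0.0257,0.0085],[0,0,0],1]]'
python3 -m inch '[[[0,0,0],[0,0,-0.13],1],[[0,0,0],[0,0,-0.13],1],[[0,0,0],[0,0,-0.13],1],[[0,0,0],[0,0,-0.13],1],[[0,0,0],[0,0,-0.13],1],[[0,0,0],[0,0,-0.13],1],[[0,0,0],[0,0,-0.13],1],[[0,0,0],[0,0,-0.13],1]]'
python3 -m inch '[[[0,0,0],[0,0,0],1],[[0,0,0],[0,0,0],1]]'
python3 -c "
from d import *
delta([*LID,.045],tool_R(LY)[0])"
```

```text
time: 1.5
tool_pos: [0.3941, -0.2698, 0.1882]
tool_rot: [0.0, 0.973, 0.231, 0.0]
contact_force: [0.0, -0.5, 0.7]
gripper_width: 0.998
grasp_force: 0.0
time: 2.3
tool_pos: [0.5068, 0.0173, 0.1203]
tool_rot: [0.0, 0.973, 0.231, 0.0]
contact_force: [0.6, -0.3, 0.7]
gripper_width: 0.997
grasp_force: 0.0
time: 3.1
tool_pos: [0.5064, 0.0157, 0.1205]
tool_rot: [0.0, 0.728, 0.686, 0.0]
contact_force: [0.1, -1.1, -0.4]
gripper_width: 1.001
grasp_force: 0.0
time: 3.3
tool_pos: [0.5063, 0.0157, 0.1204]
tool_rot: [0.0, 0.73, 0.683, 0.0]
contact_force: [-0.0, 1.0, 1.2]
gripper_width: 1.001
grasp_force: 0.0
t 3.3 shift [0.0006 0.0001 0.0754] turn [ 0.0002 -0.     -0.0021]
```

```bash
python3 -m inch '[[[0,0,0.02],[0,0,0],1],[[0,0,0.02],[0,0,0],1],[[0,0,0.02],[0,0,0],0.7],[[0,0,0.016],[0,0,0],0.5],[[0,0,0],[0,0,0],0.4],[[0,0,0],[0,0,0],0.35],[[0,0,0],[0,0,0],0.3]]'
python3 -m inch '[[[0,0,0],[0,0,0],0],[[0,0,0],[0,0,0],0],[[0,0,0],[0,0,0],0],[[0,0,0],[0,0,0],0],[[0,0,0],[0,0,0],0]]'
```

```text
time: 4.0
tool_pos: [0.5073, 0.0156, 0.0456]
tool_rot: [0.001, 0.73, 0.684, 0.001]
contact_force: [0.1, 0.3, -0.1]
gripper_width: 0.298
grasp_force: 0.0
time: 4.5
tool_pos: [0.5076, 0.0156, 0.0458]
tool_rot: [0.001, 0.729, 0.684, 0.001]
contact_force: [0.3, 0.3, 5.4]
gripper_width: 0.175
grasp_force: 63.0
```

```bash
cat >> d.py <<'E'
OFF=np.array([0.0007,-0.001,0.0178]) # lid_grip in tool frame
def tgt(gx,gy,gz,th):
    T=tool_R(TY,th)[0]; w=np.r_[TR,0]+R.from_euler('z',TY).apply([gx,gy,gz])
    delta(w-T.apply(OFF),T)
E
python3 -m inch '[[[0,0,-0.01],[0,0,0],0],[[0,0,-0.025],[0,0,0],0],[[0,0,-0.035],[0,0,0],0],[[0,0,-0.035],[0,0,0],0],[[0,0,-0.035],[0,0,0],0],[[0,0,0],[0,0,0],0]]'
python3 -c "
from d import *
tgt(.030,0,.16,.35);tgt(.030,0,.16,0)"
```

```text
time: 5.1
tool_pos: [0.5092, 0.0155, 0.1907]
tool_rot: [0.004, 0.729, 0.684, 0.003]
contact_force: [0.7, 0.0, -0.3]
gripper_width: 0.177
grasp_force: 62.0
t 5.1 shift [0.2754 0.0114 0.0136] turn [-0.3376  0.0479 -0.2598]
t 5.1 shift [0.277  0.0173 0.0129] turn [ 0.0104  0.0019 -0.2629]
```

```bash
python3 -m inch '[[[0.02,0.0014,0.0017],[0,0,0],0],[[0.037,0.0014,0.0017],[0,0,0],0],[[0.041,0.0014,0.0017],[0,0,0],0],[[0.041,0.0014,0.0017],[0,0,0],0],[[0.041,0.0014,0.0017],[0,0,0],0],[[0.041,0.0014,0.0017],[0,0,0],0],[[0.035,0.0014,0.0017],[0,0,0],0],[[0.02,0.0014,0.0017],[0,0,0],0]]'
python3 -m inch '[[[0,0,0],[-0.0675,0.0096,-0.052],0],[[0,0,0],[-0.0675,0.0096,-0.052],0],[[0,0,0],[-0.0675,0.0096,-0.052],0],[[0,0,0],[-0.0675,0.0096,-0.052],0],[[0,0,0],[-0.0675,0.0096,-0.052],0],[[0,0,0],[0,0,0],0],[[0,0,0],[0,0,0],0]]'
python3 - <<'E'
from d import *
tgt(.030,0,.16,.35)
for c in("top","scene"):
    img,W=cloud(c); cv2.imwrite(f"pics/{c}1.png",img[...,::-1]); np.save(f"/tmp/{c}1.npy",W)
s=manip.state(); T=q(s)
E
```

```text
time: 5.9
tool_pos: [0.534, 0.2925, 0.1691]
tool_rot: [-0.001, 0.729, 0.685, -0.001]
contact_force: [0.6, 0.8, -1.6]
gripper_width: 0.173
grasp_force: 61.9
time: 6.6
tool_pos: [0.5346, 0.2898, 0.1699]
tool_rot: [0.105, 0.625, 0.762, 0.131]
contact_force: [1.3, -0.3, -0.8]
gripper_width: 0.178
grasp_force: 61.8
t 6.6 shift [-0.001   0.0058 -0.0056] turn [-0.0127 -0.0024 -0.0023]
```

View pics/top1.png

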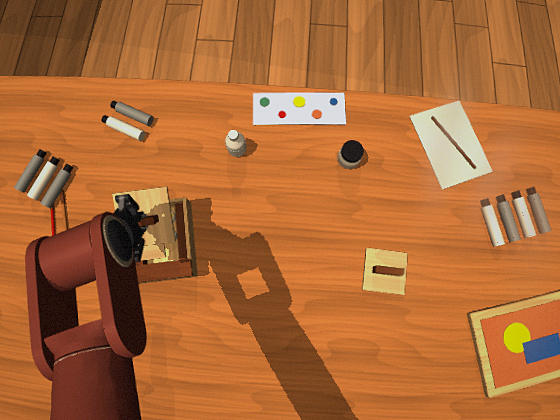

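View pics/scene1.png

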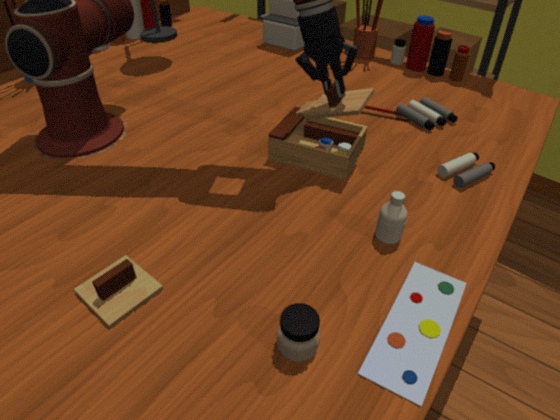

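The scene view shows the lid held tilted at about (338,104), lip end low, above the tray (320,145). The bystanders look undisturbed. I'll check the lid pose in hand from the cloud.

```bash
cat > inhand.py <<'E'
from d import *
import sys
def inhand(W):
    s=manip.state(); T=q(s)
    for c in W:
        P=T.inv().apply(W[c].reshape(-1,3)-s["tool_pos"])
        W0=W[c].reshape(-1,3)
        m=(np.abs(P[:,0])<.075)&(P[:,1]>-.11)&(P[:,1]<.085)&(P[:,2]>.028)&(P[:,2]<.055)&(W0[:,2]>.075)
        Q=P[m]; print(c,len(Q))
        if len(Q)<50: continue
        b=Q[np.abs(Q[:,0])>.02]; 
        A=np.c_[b[:,:2],np.ones(len(b))]
        for _ in range(5):
            k=np.linalg.lstsq(A,b[:,2],rcond=None)[0]; r=b[:,2]-A@k; g=np.abs(r)<.003; b,A=b[g],A[g]
        print("plane",k.round(4),len(b),"x",b[:,0].min().round(4),b[:,0].max().round(4),"y",b[:,1].min().round(4),b[:,1].max().round(4))
        r=cv2.minAreaRect(b[:,:2].astype(np.float32)*1000); print(np.round(r[0],1),np.round(r[1],1),round(r[2],1))
if __name__=="__main__":
    n=sys.argv[1]; inhand({c:np.load(f"/tmp/{c}{n}.npy") for c in("top","scene")})
E
python3 inhand.py 1
```

```text
top 2037
plane [ 0.0042 -0.0077  0.0365] 1064 x -0.0596 0.0578 y -0.0876 0.0616
[ -0.9 -13. ] [149.2 117.3] 89.9
scene 1351
plane [-0.0042 -0.0019  0.0369] 656 x -0.0578 0.0606 y -0.0862 0.0641
[  1.3 -11.2] [150.3 118.2] 89.7
```

```bash
sed -i 's/^OFF=.*/OFF=np.array([0.0003,-0.0002,0.0184])/' d.py
python3 -c "
from d import *
tgt(.028,0,.12,.35);tgt(.028,0,.094,.35)"
```

```text
t 6.7 shift [-0.001  -0.0114  0.0314] turn [-0.011  -0.0028 -0.0021]
t 6.7 shift [-0.0011 -0.0201  0.0559] turn [-0.011  -0.0028 -0.0021]
```

```bash
python3 -m inch '[[[-0.001,-0.002,0.006],[-0.011,-0.003,-0.002],0],[[0,-0.004,0.01],[0,0,0],0],[[0,-0.003,0.01],[0,0,0],0],[[0,-0.0025,0.006],[0,0,0],0],[[0,0,0],[0,0,0],0],[[0,0,0],[0,0,0],0]]'
python3 -c "
from d import *
tgt(.028,0,.12,.35);tgt(.028,0,.094,.35)"
```

```text
time: 7.3
tool_pos: [0.5354, 0.2895, 0.1363]
tool_rot: [0.11, 0.623, 0.762, 0.135]
contact_force: [-0.5, 0.2, -1.5]
gripper_width: 0.174
grasp_force: 61.8
t 7.3 shift [-0.0001  0.0003 -0.001 ] turn [ 0.0003 -0.0001  0.001 ]
t 7.3 shift [-0.0001 -0.0086  0.0234] turn [ 0.0003 -0.0001  0.001 ]
```

```bash
python3 -m inch '[[[0,-0.002,0.0055],[0,0,0],0],[[0,-0.0022,0.006],[0,0,0],0],[[0,-0.0022,0.006],[0,0,0],0],[[0,-0.0022,0.006],[0,0,0],0],[[0,0,0],[0,0,0],0],[[0,0,0],[0,0,0],0]]'
python3 -c "
from d import *
tgt(.028,0,.094,.35);tgt(.006,0,.094,.35)"
```

```text
time: 7.9
tool_pos: [0.5353, 0.2895, 0.1113]
tool_rot: [0.11, 0.623, 0.762, 0.135]
contact_force: [0.1, -0.5, -1.2]
gripper_width: 0.174
grasp_force: 61.8
t 7.9 shift [-0.0001  0.     -0.0001] turn [ 0.0003 -0.0001  0.0011]
t 7.9 shift [-0.0001 -0.0206 -0.0076] turn [ 0.0003 -0.0001  0.0011]
```

```bash
python3 -m inch '[[[0,-0.0051,-0.0019],[0,0,0],0],[[0,-0.0051,-0.0019],[0,0,0],0],[[0,-0.0051,-0.0019],[0,0,0],0],[[0,-0.0051,-0.0019],[0,0,0],0],[[0,0,0],[0,0,0],0],[[0,0,0],[0,0,0],0]]'
python3 - <<'E'
from d import *
tgt(.006,0,.094,.35)
img,W=cloud("scene"); np.save("/tmp/scene2.npy",W); cv2.imwrite("pics/scene2.png",cv2.resize(img[60:200,230:420,::-1],None,fx=4,fy=4))
for th,gx,gz in((.35,.006,.094),(.25,.007,.087),(.15,.008,.080),(.07,.0095,.0745),(0,.011,.0695)): tgt(gx,0,gz,th)
E
```

```text
time: 8.5
tool_pos: [0.514, 0.2852, 0.112]
tool_rot: [0.111, 0.623, 0.762, 0.135]
contact_force: [-0.1, 0.7, -0.7]
gripper_width: 0.174
grasp_force: 61.8
t 8.5 shift [-0.0002 -0.0005  0.0005] turn [ 0.0014 -0.0003  0.0012]
t 8.55 shift [-0.0002 -0.0007  0.0005] turn [ 0.0015 -0.0003  0.0011]
t 8.55 shift [-0.0002 -0.0003  0.0075] turn [ 0.1015 -0.0002  0.0011]
t 8.55 shift [-0.0002  0.      0.0147] turn [ 2.015e-01 -2.000e-04  1.100e-03]
t 8.55 shift [-0.0002  0.0009  0.0208] turn [ 2.815e-01 -1.000e-04  1.100e-03]
t 8.55 shift [-0.0002  0.0018  0.0264] turn [ 3.515e-01 -1.000e-04  1.100e-03]
```

View pics/scene2.png

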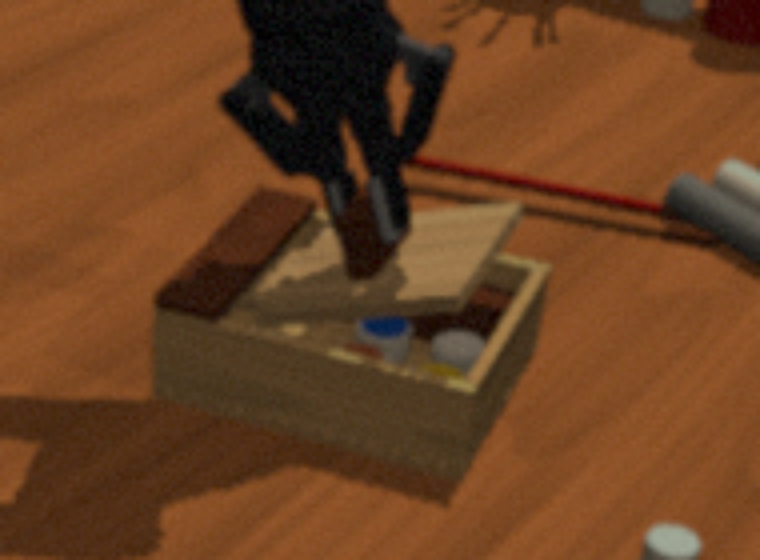

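The lip is under the ledge (ledge edge around (260,265) in the crop), the lid is tilted and clear of the side walls. Now I'll swing it down.

```bash
python3 -m inch '[[[0,0,0.0037],[0.05,0,0],0],[[0,0,0.0037],[0.05,0,0],0],[[0,0,0.0037],[0.05,0,0],0],[[0,0,0.0036],[0.05,0,0],0],[[0,0,0],[0,0,0],0]]'
python3 - <<'E'
from d import *
for th,gx,gz in((.15,.008,.080),(.07,.0095,.0745),(0,.011,.0695)): tgt(gx,0,gz,th)
E
```

```text
time: 9.05
tool_pos: [0.5192, 0.2861, 0.0977]
tool_rot: [0.048, 0.631, 0.772, 0.058]
contact_force: [-0.5, 0.3, -1.4]
gripper_width: 0.173
grasp_force: 61.8
t 9.05 shift [ 0.      0.     -0.0005] turn [0.0014 0.0001 0.0005]
t 9.05 shift [0.     0.0022 0.0052] turn [0.0814 0.0001 0.0004]
t 9.05 shift [0.     0.0042 0.0105] turn [1.514e-01 1.000e-04 4.000e-04]
```

```bash
python3 -m inch '[[[0,0.001,0.0025],[0.04,0,0],0],[[0,0.001,0.0025],[0.04,0,0],0],[[0,0.001,0.0025],[0.035,0,0],0],[[0,0.001,0.0028],[0.036,0,0],0],[[0,0,0],[0,0,0],0],[[0,0,0],[0,0,0],0]]'
python3 - <<'E'
from d import *
tgt(.011,0,.068,0)
E
```

```text
time: 9.65
tool_pos: [0.5228, 0.287, 0.0877]
tool_rot: [0.0, 0.633, 0.774, 0.0]
contact_force: [-0.6, -0.2, -1.9]
gripper_width: 0.175
grasp_force: 61.8
t 9.65 shift [-0.0002  0.002   0.0013] turn [0.001  0.0002 0.001 ]
```

```bash
python3 -m inch '[[[0,0.002,0.0007],[0,0,0],0],[[0,0,0.0008],[0,0,0],0],[[0,0,0],[0,0,0],0],[[0,0,0],[0,0,0],0]]'
python3 - <<'E'
from d import *
tgt(.011,0,.068,0); print(manip.state()["contact_force"])
E
```

```text
time: 10.05
tool_pos: [0.5247, 0.2874, 0.0864]
tool_rot: [0.0, 0.633, 0.774, -0.0]
contact_force: [0.8, -0.4, -1.9]
gripper_width: 0.177
grasp_force: 61.8
t 10.05 shift [-0.0002  0.0001 -0.    ] turn [0.0001 0.0002 0.0011]
[ 0.7995489  -0.41177578 -1.90544722]
```

```bash
python3 -m inch '[[[0,0,0.0008],[0,0,0],0],[[0,0,0],[0,0,0],0],[[0,0,0],[0,0,0],0]]'|grep -E "pos|force"
python3 -m inch '[[[0,0,0.0008],[0,0,0],0],[[0,0,0],[0,0,0],0],[[0,0,0],[0,0,0],0]]'|grep -E "pos|force"
```

```text
tool_pos: [0.5249, 0.2874, 0.0859]
contact_force: [-1.8, -1.1, 1.4]
grasp_force: 62.3
tool_pos: [0.5249, 0.2874, 0.0859]
contact_force: [-4.0, -0.4, 6.7]
grasp_force: 63.0
```

The lid is on the rails. Releasing and retreating.

```bash
python3 -m inch '[[[0,0,-0.0006],[0,0,0],0.25],[[0,0,0],[0,0,0],0.35],[[0,0,0],[0,0,0],0.5],[[0,0,0],[0,0,0],0.6],[[0,0,0],[0,0,0],0.6],[[0,0,-0.01],[0,0,0],0.6],[[0,0,-0.03],[0,0,0],0.6],[[0,0,-0.04],[0,0,0],0.6]]'
python3 -m inch '[[[-0.04,0,-0.03],[0,0,0],0.6],[[-0.045,0,-0.03],[0,0,0],0.6],[[-0.045,0,0],[0,0,0],0.6],[[-0.045,0,0],[0,0,0],0.6],[[-0.045,0,0],[0,0,0],0.6],[[-0.03,0,0],[0,0,0],0.6],[[0,0,0],[0,0,0],0.6]]'
python3 - <<'E'
from h import *
from d import TR,TY
for c in("top","scene"):
    img,W=cloud(c); W=W.reshape(-1,3)
    if c=="scene": cv2.imwrite("pics/scene3.png",cv2.resize(img[60:200,230:420,::-1],None,fx=4,fy=4))
    else: cv2.imwrite("pics/top3.png",cv2.resize(img[170:310,80:270,::-1],None,fx=4,fy=4))
    L=R.from_euler('z',-TY).apply(W-np.r_[TR,0])
    m=(abs(L[:,0]-.01)<.05)&(abs(L[:,1])<.05)&(L[:,2]>.077)&(L[:,2]<.1)
    r=cv2.minAreaRect(L[m,:2].astype(np.float32)*1000); print(c,"bar",m.sum(),np.round(r[0],1),np.round(r[1],1),r[2],np.median(L[m,2]))
    m=(L[:,0]>-.04)&(L[:,0]<.072)&(abs(L[:,1])<.055)&(L[:,2]>.03)&(L[:,2]<.06)
    b=L[m];A=np.c_[b[:,:2],np.ones(len(b))];print("plane",np.linalg.lstsq(A,b[:,2],rcond=None)[0].round(4),len(b))
E
```

```text
time: 11.45
tool_pos: [0.5233, 0.2867, 0.1642]
tool_rot: [-0.001, 0.633, 0.774, -0.002]
contact_force: [-0.5, 0.6, 0.2]
gripper_width: 0.604
grasp_force: 0.0
time: 12.15
tool_pos: [0.5745, 0.0423, 0.2241]
tool_rot: [0.001, 0.635, 0.773, -0.0]
contact_force: [0.8, 0.2, 0.2]
gripper_width: 0.6
grasp_force: 0.0
top bar 224 [12.2 -1.7] [17.  63.3] 1.0370521545410156 0.08625471237199096
plane [ 0.0001 -0.0007  0.0503] 1931
scene bar 148 [11.7 -0.2] [15.7 64.5] 0.08007819205522537 0.08508124248977644
plane [0.0014 0.0028 0.0497] 1103
```

View pics/scene3.png

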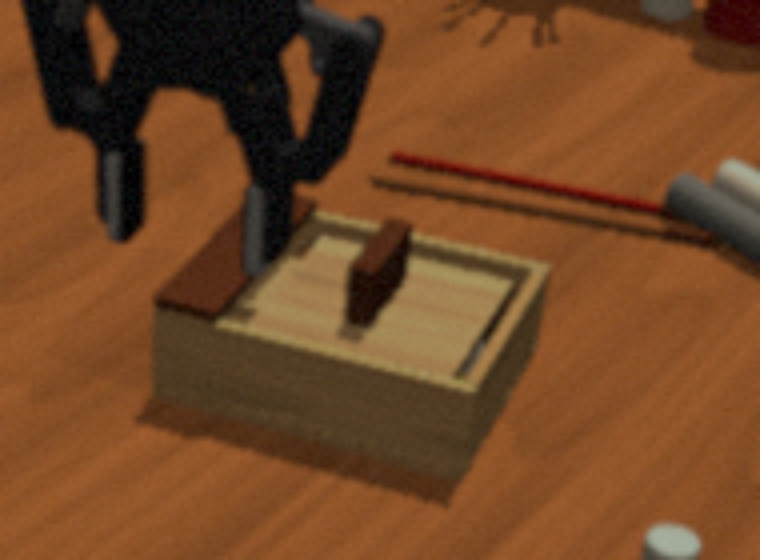

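The lid lies flat inside the rim with its bar at about (380,270). It measures x 12, y -1 mm in the tray frame, flat, and the gripper is clear. Handing in.

```bash
python3 -c "
from plant import manip
print(manip.job_done())"
```

```text
the job is handed in; nothing more can be done
None
```

The tray is closed: its lid was hooked under the ledge while tilted, swung flat onto the rails (bar centre at about x 12, y -1 mm in the tray frame) and released, and the job is handed in; the small lid and bottle were never approached.

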